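Open the tea tin in the bench hold-down

ROBOT

A 6-joint arm with a two-finger parallel gripper is mounted at the origin on the work surface. World frame = base frame: x ahead of the robot, y to its left, z up, the work surface at z = 0. Lengths are in m, angles in rad, forces in N, time in s.
With the tool pointing down it reaches from about 0.25 to 0.775 m from the base axis. Payload 4 kg.
Tool frame: the origin (TCP) lies on the centre line of the jaws, within the pads' length; the fingertips stand 11 mm ahead of it and the grasp point (between the pads) lies 8 mm behind it; x points along the fingers, y is the direction in which the jaws open and shut, and the axes are right-handed (so a half turn about x gives the same grasp; the last joint's range is limited). The gripper opens to 94 mm and grips with 3 to 60 N. Pads are 16 mm wide; open, the fingers measure 119 mm over their backs; the gripper's body (75 mm by 177 mm) begins 78 mm behind the grasp point.
Start: joints at [-1.23, 0.087, 1.371, -0, 1.684, -0.103], TCP at [0.236, -0.497, 0.217] pointing down, gripper open.
Joint ranges: [-3.1, 3.1], [-0.76, 2.03], [0.27, 2.55], [-1.08, 4.22], [0.17, 2.65], [-2.57, 2.57]. Speed limits (rad/s): [2.79, 2.79, 3.14, 3.14, 3.14, 3.14].

INTERFACE

Orientations are given as [roll, pitch, yaw] about the fixed x, y, z axes, in that order (R = Rz(yaw) Ry(pitch) Rx(roll)).
In Python, from cell import * gives the robot as it stands. The module is installed in compiled form; this text tells all that it offers.
- The arm moves only by the tool carry_out, never from a script. Its argument "increments" is a list of rows, each a list of 7 numbers: the shift along the world's x, y, z in mm, then the turn, a rotation vector about the world's x, y, z in degrees, then the opening, from 0 (shut) to 1 (fully open). In form: [[x, y, z, wx, wy, wz, jaw], ...]. A call has exactly 5 rows; each row is the pose to reach, as a shift and turn from the pose commanded when the call began; what a row does not reach only later rows make up. A row lasts 1/12 s, in which the tool goes at most 41.7 mm and 7.16 degrees, less where a joint would pass 70% of its speed; a pose out of reach is approached as far as the arm can. A call with a gripper value outside its range is refused whole. The fingers move at their own pace and stop on an object; "force" is the grip in N (left out, the last holds). Time passes only in rows, so rows that repeat a pose let the fingers close, or fill a call up. It gives the time, the measured TCP pose, the force and the opening at its end, in the units of the state.
- get_state(): the state, without advancing time (a new reading comes with each control period).
- read_camera(name): name is "side" or "top"; returns a dict with "pixels" (400x640x3 uint8, red, green, blue), "K" (3x3 intrinsics, pixels), "position" and "attitude" of the camera in the world. Camera axes: x right, y up, looking along -z (the intrinsics and any distortion apply to the point x, -y, -z); pixel columns grow to the right and rows downward; lengths in m; the calibration is good to about 2 mm. A picture is of the moment at which its call begins. There is no depth.
- close_job(): hands the job in, once; it reports no verdict.
Trained networks look in a picture, given as the dict that the camera call returned (one of the last four; its "shot" number tells which), for a name from the list of things; names that differ only in an ending like _2 or _b are one class to them, and where a whole thing is asked for, a point or a joint stands for the part that bears it (a point fixed in the world has none). Each returns a list of dicts, best first, with "confidence" (0 to 1); they miss things now and then, are a little off and sometimes report something else, mostly with a low value. They report only what shows in the picture. A call takes as long as a camera call.
- spot_in(picture, target): "centre" ([column, row] in pixels, amid what is visible of it).
- cut_out(picture, target): "pixels" (400x640 bool, what is visible of it) and "centre" ([column, row] in pixels, amid what is visible of it).
The state is a dict: "time": time; "joint_pos": joint angles; "dq": joint speeds; "joint_torque": joint torques, N m; "eef_pos": TCP position; "tcp_rot": TCP orientation; "force": force on the tool from outside, world axes, zero at the start; "ft_torque": the same for the moment, N m; "width": finger opening in m.
Only numpy, scipy, OpenCV 4.12 (cv2) and the standard library are available. Lean on these libraries where they do the work, as an engineer would, in place of code of your own. Each camera call takes 0.05 s, during which the arm holds its last target. There are 200 camera calls.

TASK

The tea tin's lid is deep and so tight that the whole tin lifts with it. Slide the closed tin's foot board under the lips of the steel hold-down on the bench, fully home against the stop, then draw the lid straight up off the held base and set it down gently, open side down, in the middle of the enamel plate. Leave the base home in the hold-down, and do not disturb the lantern, mirror or strainer.

Things in the scene. Friction and masses are not known exactly. Their poses are not given: they have to be found in the camera images.
- tin: Base of a rectangular steel tea tin on a wooden foot board, 0.25 to 0.45 kg. Origin: centre of the underside; z up, x along its length. Foot board 104 (x) x 84 (y) x 6 mm high, projecting 12 mm beyond the tin on each long side. Lower body 98 x 60 mm up to z = 46, above it the lid. Starts closed, on the bench beside the hold-down, left or right. May be carried or dragged by its lid; either end goes first.
- neck_top (a point): Centre of the top of the base's neck, 108 mm above the underside; hidden in the lid at first. The neck, 87 x 49 mm, runs from z = 46 to 108 mm. Sprung clips on its two end faces press on the lid, so drawing the lid takes roughly 8 to 14 N until the last 15 mm or so. Unless held down, the base comes up with the lid.
- lid: Deep steel lid, open below, 98 (x) x 60 (y) x 68 mm high, walls 4 mm, cavity 63 mm deep, rigid, 0.12 kg. Origin: centre of the plane of its lower edge; z up to its closed top, x along its length. Closed, the origin is 46 mm above the tin's origin and the top 114 mm above the bench. Clear of the neck once raised 62 mm, plus 3 mm by which the base lifts. Grip across the 60 mm width.
- holddown: Dark steel hold-down fixed on the bench: two parallel rails with inward lips. Origin: on the bench where the centre of the tin's underside lies when home; x is the sliding direction, inwards (turned up to 0.3 rad from world x). A home tin's x axis lies along this x. Between rails 88 mm. Lips 9 to 14 mm high, inner edges 70 mm apart, from x = -50 to 58 mm. No floor: the tin slides on the bench.
- mouth (a point): Middle of the hold-down's flared mouth, on the bench, at x = -91 mm from its origin. Here the flared walls, 14 mm high, stand about 119 mm apart inside, narrowing to the rails at x = -47 mm. The closed tin, held by its lid, slides in most easily eased up 1 to 2 mm, so that it neither presses on the bench nor meets the lips; pressed down it drags and tips.
- stop (a point): Middle of the inner face of the hold-down's stop bar, at x = +53 mm, z = 7 mm from its origin; the bar is 14 mm high. The foot board meets it with the tin's origin 1 mm past the hold-down's origin.
- plate: Loose round white enamel plate with dark rim, 220 mm across, 16 mm high, flat floor 172 mm across, its surface 4 mm above the underside. Origin: centre of the underside; 0.45 kg. On the other side of the hold-down from the tin.
- lantern: Squat amber solar lantern with a black base and a grey press button on top, 104 mm across, 87 mm high. Origin: centre of the underside. Leave alone.
- mirror: Round hand mirror in a white plastic frame lying flat, disc 116 mm across, 10 mm thick, handle 100 mm long towards its -x. Origin: under the disc's centre. Leave alone.
- strainer: Stainless tea strainer, bowl 72 mm across and 30 mm high, wire handle to 125 mm on its -x side. Origin: under the bowl. Leave alone.

How it is judged:
On the way, in this order (a step that is already met when the one before it is completed fails the run):
1. the closed tin is home in the hold-down (within 10 mm of the stop), lid still fully on (x of tin in the frame of holddown between -0.01 and 0.006 m and y of tin in the frame of holddown between -0.006 and 0.006 m and angle between the x axis of tin and the x axis of holddown, either way round below 0.08 rad and angle between tin's own z axis and vertical below 0.1 rad and z of lid in the frame of tin below 0.052 m), for 0.2 s.
2. the lid is drawn clear above the base while the base stays home on the bench (x of tin in the frame of holddown between -0.01 and 0.006 m and y of tin in the frame of holddown between -0.006 and 0.006 m and angle between the x axis of tin and the x axis of holddown, either way round below 0.08 rad and angle between tin's own z axis and vertical below 0.1 rad and z of lid in the frame of tin above 0.111 m and height (world z) of tin below 0.006 m and horizontal distance between lid and tin below 0.04 m), for 0.05 s.
At the end, for the whole second after the job is handed in: The tin's base stands on the bench home in the hold-down (within 10 mm of its home point along the slide, 6 mm sideways, lined up), and the lid rests open side down and level on the flat floor of the plate, within 30 mm of its centre; plate on the bench, everything released and at rest (x of tin in the frame of holddown between -0.01 and 0.006 m and y of tin in the frame of holddown between -0.006 and 0.006 m and angle between the x axis of tin and the x axis of holddown, either way round below 0.08 rad and angle between tin's own z axis and vertical below 0.1 rad and height (world z) of tin below 0.003 m and horizontal distance between lid and plate below 0.03 m and z of lid in the frame of plate between 0 and 0.008 m and angle between lid's own z axis and vertical below 0.08 rad and height (world z) of plate below 0.004 m and linear speed of each of lid, tin below 0.02 m/s); the robot touches nothing.
It fails at once if the tin's base is tipped over (more than 0.35 rad) (angle between tin's own z axis and vertical above 0.35 rad).
It fails at once if the lid is drawn off crooked (more than 0.15 rad from the base's axis while deep on it) (z of lid in the frame of tin between 0.05 and 0.095 m and horizontal distance between lid and tin below 0.03 m and angle between the z axis of lid and the z axis of tin, either way round above 0.15 rad).
It fails at once if the lid is dropped (falls freely faster than 0.6 m/s, some 20 mm) (linear speed of lid above 0.6 m/s and contact force between the fingers and lid below 0.1 N).
It fails at once if the lid is pressed hard on the plate (more than 60 N) (contact force between lid and plate above 60 N).
It fails at once if the lantern, mirror or strainer is disturbed (moved more than 25 mm or tipped) (distance of any of lantern, mirror, strainer from where it was at the start of the episode above 0.025 m or angle between any of lantern, mirror, strainer's own z axis and vertical above 0.4 rad).
It also fails if it takes over 70 s, if anything falls off the work surface, if the arm or the gripper's body presses on something with over 40 N, if the wrist force passes 120 N, or if a joint passes its speed limit or range.

## Working session

There is one attempt and no reset: what is moved stays moved. The work goes in short steps, Python scripts to look and compute and a tool call to move; the robot and the scene stay as the last step left them, time stands still between calls to the robot, and variables do not carry over. Pictures are saved under pics/ and viewed, about 8 in all and at most 12, crops included, and the job is handed in when it is done.

Besides the shell and the picture viewer there is one more tool, called after "Request:" by a JSON object that holds its "api" and its "payload". carry_out: Moves the arm, as the interface text tells. Its arguments: {"type":"object","properties":{"increments":{"type":"array","items":{"type":"array","items":{"type":"number"}}},"force":{"type":"number"}},"required":["increments"]}

```bash
mkdir -p pics; cat > h.py <<'E'
from cell import *
import numpy as np, cv2
from scipy.spatial.transform import Rotation as Ro
def cam(n):
    p=read_camera(n); return p
def RT(p):
    a=np.array(p["attitude"],float)
    R=a if a.shape==(3,3) else Ro.from_euler('xyz',a).as_matrix() if a.size==3 else None
    return R,np.array(p["position"],float)
def ray(p,uv,z):
    R,t=RT(p); K=np.array(p["K"]); d=np.linalg.inv(K)@[uv[0],uv[1],1]; d=R@np.array([d[0],-d[1],-d[2]])
    s=(z-t[2])/d[2]; return (t+s*d)
def proj(p,X):
    R,t=RT(p); c=R.T@(np.array(X,float)-t); q=np.array(p["K"])@np.array([c[0],-c[1],-c[2]]); return q[:2]/q[2]
def save(p,n): cv2.imwrite('pics/'+n,np.array(p["pixels"])[:,:,::-1])
E
python3 - <<'E'
from h import *
for n in("top","side"):
    p=cam(n); save(p,n+'0.png'); print(n,p.keys(),p["position"],p["attitude"],p["K"])
    for t in("tin","lid","holddown","plate","lantern","mirror","strainer","mouth","stop"):
        try:
            for d in spot_in(p,t)[:2]: print(t,np.round(d["centre"]),round(d["confidence"],2),np.round(ray(p,d["centre"],0.0 if t!="lid" else 0.1),3))
        except Exception as e: print(t,e)
print(get_state())
E
python3 -c "
import cv2,numpy as np
a=cv2.imread('pics/top0.png');b=cv2.imread('pics/side0.png')
" 
```

```text
top dict_keys(['pixels', 'K', 'position', 'attitude', 'shot']) [ 0.43936604 -0.02227647  0.99516839] [ 0.16351302  0.02432762 -1.57078987] [[380.07846676   0.         316.17878671]
 [  0.         380.07846676 196.05397604]
 [  0.           0.           1.        ]]
tin [216. 235.] 0.7 [0.501 0.264 0.   ]
tin [445. 253.] 0.33 [ 0.453 -0.329  0.   ]
lid [197. 233.] 0.82 [0.5   0.282 0.1  ]
holddown [312. 188.] 0.83 [0.626 0.012 0.   ]
holddown [321. 132.] 0.38 [ 0.781 -0.012 -0.   ]
plate [445. 254.] 0.72 [ 0.451 -0.329  0.   ]
lantern [418. 152.] 0.65 [ 0.723 -0.271  0.   ]
mirror [217. 155.] 0.79 [0.717 0.271 0.   ]
strainer [324. 132.] 0.72 [ 0.78  -0.019  0.   ]
mouth [313. 191.] 0.85 [0.618 0.011 0.   ]
stop [313. 193.] 0.91 [0.613 0.011 0.   ]
side dict_keys(['pixels', 'K', 'position', 'attitude', 'shot']) [0.50755442 0.70008939 0.90829289] [ 0.70236375  0.01139678 -2.99987358] [[409.74480561   0.         327.00106222]
 [  0.         409.74480561 201.53745141]
 [  0.           0.           1.        ]]
tin [358. 329.] 0.67 [0.502 0.311 0.   ]
lid [360. 304.] 0.93 [0.502 0.297 0.1
[... 383 characters left out ...]
7.] 0.73 [ 0.618 -0.003  0.   ]
{'time': 1.0, 'joint_pos': array([-1.23008132e+00,  8.71954127e-02,  1.37070193e+00,  1.24535188e-05,
        1.68360277e+00, -1.03085647e-01]), 'dq': array([ 6.86117758e-05,  1.64682206e-03,  9.68535531e-05, -1.37189317e-03,
        2.87828169e-04,  7.65103921e-04]), 'joint_torque': array([ 1.20521099e-04, -3.40046704e+01, -3.02605891e+01,  7.16189691e-02,
        2.35880725e-02, -5.96865917e-06]), 'eef_pos': array([ 0.23616838, -0.49673131,  0.21650741]), 'tcp_rot': array([ 1.60063683,  1.57070296, -1.09715376]), 'force': array([-0.03222726,  0.75582086, -0.33200622]), 'ft_torque': array([-0.01829252, -0.00471939,  0.06471846]), 'width': 0.09374262520438557}
```

View pics/top0.png

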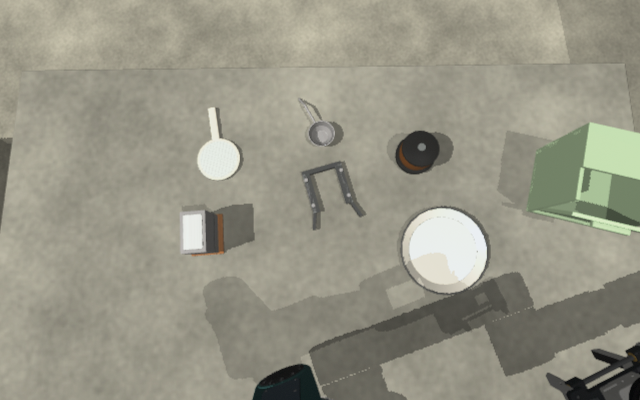

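View pics/side0.png

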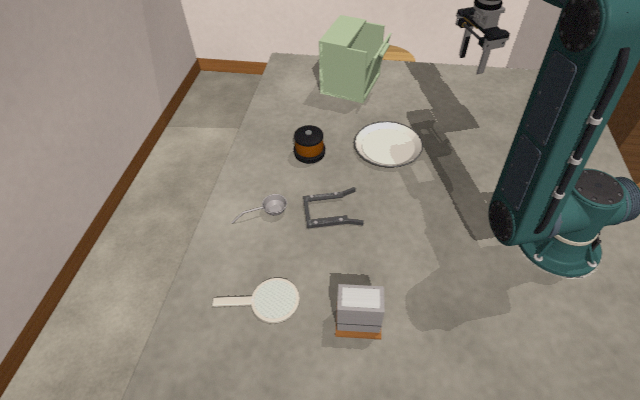

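```bash
cat >> h.py <<'E'
from scipy.optimize import minimize
def boxpts(L,W,z0,z1): return np.array([[sx*L/2,sy*W/2,z] for sx in(-1,1) for sy in(-1,1) for z in(z0,z1)])
def hullmask(p,parts,x,y,a,z=0):
    m=np.zeros((1600,2560),np.uint8); c,s=np.cos(a),np.sin(a)
    for P in parts:
        W=np.c_[x+c*P[:,0]-s*P[:,1],y+s*P[:,0]+c*P[:,1],z+P[:,2]]
        q=np.array([proj(p,w) for w in W])*4+1.5
        cv2.fillConvexPoly(m,cv2.convexHull(q.astype(np.float32)).astype(np.int32),1)
    return cv2.resize(m.astype(np.float32),(640,400),interpolation=cv2.INTER_AREA)
def fit(views,parts,x0,z=0):
    def cost(v):
        c=0
        for p,M in views:
            h=hullmask(p,parts,v[0]/100,v[1]/100,v[2]/10,z); c-=np.minimum(h,M).sum()/np.maximum(h,M).sum()
        return c
    best=min((minimize(cost,[x0[0]*100,x0[1]*100,a*10],method='Nelder-Mead',options=dict(initial_simplex=[[x0[0]*100+dx,x0[1]*100+dy,a*10+da] for dx,dy,da in((0,0,0),(1,0,0),(0,1,0),(0,0,2))],maxiter=150)) for a in x0[2]),key=lambda r:r.fun)
    return best.x/[100,100,10],best.fun
LID=[boxpts(.098,.060,0,.068)]
TIN=[boxpts(.104,.084,0,.006),boxpts(.098,.06,.006,.046)]
E
python3 - <<'E'
from h import *
V={}
for n in("top","side"):
    p=cam(n); V[n]=(p,{})
    for t in("lid","tin","holddown","plate"):
        d=cut_out(p,t)
        if d: V[n][1][t]=d[0]["pixels"]; print(n,t,d[0]["confidence"],d[0]["pixels"].sum(),np.round(d[0]["centre"]))
yaws=[0,.8,1.57,-.8]
for sel in(("top",),("side",),("top","side")):
    print("lid",sel,fit([(V[n][0],V[n][1]["lid"].astype(np.float32)) for n in sel],LID,(.5,.28,yaws),.046))
# tin+lid union
for sel in(("top",),("side",),("top","side")):
    print("all",sel,fit([(V[n][0],(V[n][1]["lid"]|V[n][1]["tin"]).astype(np.float32)) for n in sel],TIN+[boxpts(.098,.06,.046,.114)],(.5,.28,yaws)))
PL=[np.array([[.11*np.cos(t),.11*np.sin(t),.016] for t in np.linspace(0,6.28,40)]),np.array([[.09*np.cos(t),.09*np.sin(t),0] for t in np.linspace(0,6.28,40)])]
for sel in(("top",),("side",)):
    print("plate",sel,fit([(V[n][0],V[n][1]["plate"].astype(np.float32)) for n in sel],PL,(.45,-.33,[0])))
# holddown crop rectified to world at z=.014, 0.4mm/px... x up, y left ; both cams
out=[]
for n in("top","side"):
    p=V[n][0]; ctr=(.625,.005); S=.00045; N=600
    src=np.float32([proj(p,[ctr[0]+a,ctr[1]+b,.014]) for a,b in((.09,.09),(.09,-.09),(-.09,-.09),(-.09,.09))])
    H=cv2.getPerspectiveTransform(src,np.float32([[0,0],[399,0],[399,399],[0,399]]))
    im=cv2.warpPerspective(np.array(p["pixels"])[:,:,::-1].copy(),H,(400,400),flags=cv2.INTER_CUBIC); out.append(im)
cv2.imwrite('pics/hd.png',np.hstack(out))
E
```

```text
top lid 0.61 1440 [199. 230.]
top tin 0.89 367 [217. 238.]
top holddown 0.86 942 [312. 191.]
top plate 0.64 6058 [447. 253.]
side lid 0.89 1781 [361. 305.]
side tin 0.62 620 [358. 330.]
side holddown 0.83 749 [328. 219.]
side plate 0.6 2448 [388. 141.]
lid ('top',) (array([0.50097607, 0.28730386, 3.22163496]), np.float64(-0.9733623266220093))
lid ('side',) (array([0.50195311, 0.28987337, 0.07344806]), np.float64(-0.9567064642906189))
lid ('top', 'side') (array([0.50113561, 0.28835167, 0.05827446]), np.float64(-1.9054380655288696))
all ('top',) (array([0.50116809, 0.28721143, 3.23371295]), np.float64(-0.9429388642311096))
all ('side',) (array([0.50182845, 0.28968122, 0.06757357]), np.float64(-0.9585297107696533))
all ('top', 'side') (array([0.50194066, 0.28834586, 0.06778899]), np.float64(-1.8858150243759155))
plate ('top',) (array([ 0.46122822, -0.3223926 , -0.26773394]), np.float64(-0.9838823676109314))
plate ('side',) (array([ 0.46099261, -0.32111808, -0.47649503]), np.float64(-0.9764168858528137))
```

View pics/hd.png

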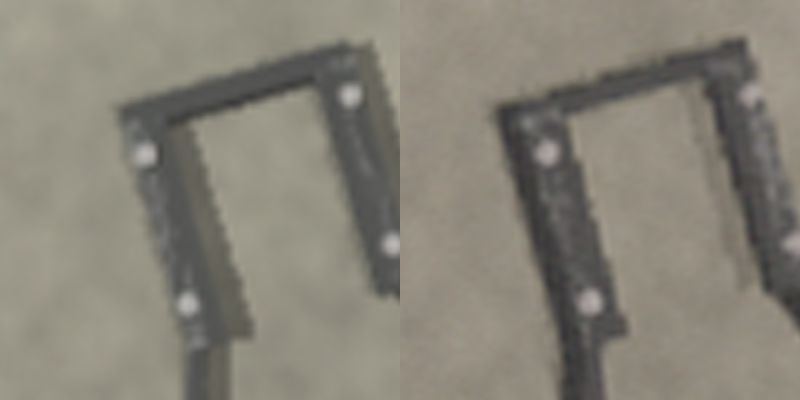

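```bash
python3 - <<'E'
from h import *
s=get_state(); R=Ro.from_euler('xyz',s["tcp_rot"]).as_matrix(); print(np.round(R,3), np.degrees(np.arctan2(R[1,1],R[0,1])))
E
```

```text
[[ 0.     0.429 -0.903]
 [-0.    -0.903 -0.429]
 [-1.     0.     0.   ]] -64.57365010381073
```

Request:
{"api": "carry_out", "payload": {"increments": [[13,39,0,0,0,-2,1],[26,78,0,0,0,-4,1],[39,117,0,0,0,-6,1],[52,156,0,0,0,-8,1],[65,195,0,0,0,-10,1]], "force": 50}}

```text
time: 1.92
eef_pos: [0.3013, -0.3, 0.2165]
tcp_rot: [2.468, 1.57, -0.407]
force: [1.7, -0.6, -0.0]
width: 0.0939
```

Request:
{"api": "carry_out", "payload": {"increments": [[13,39,0,0,0,-2,1],[26,78,0,0,0,-4,1],[39,117,0,0,0,-6,1],[52,156,0,0,0,-8,1],[65,195,0,0,0,-10,1]]}}

```text
time: 2.33
eef_pos: [0.3663, -0.1049, 0.2169]
tcp_rot: [2.618, 1.569, -0.431]
force: [2.2, 0.8, -0.2]
width: 0.0935
```

Request:
{"api": "carry_out", "payload": {"increments": [[13,39,0,0,0,-2,1],[26,78,0,0,0,-2,1],[39,117,0,0,0,-2,1],[52,156,0,0,0,-2,1],[65,195,0,0,0,-2,1]]}}

```text
time: 2.75
eef_pos: [0.4313, 0.0905, 0.2169]
tcp_rot: [2.93, 1.57, -0.151]
force: [0.7, -0.2, 0.3]
width: 0.0941
```

Request:
{"api": "carry_out", "payload": {"increments": [[13,39,0,0,0,0,1],[26,78,0,0,0,0,1],[39,117,0,0,0,0,1],[60,156,0,0,0,0,1],[70,195,0,0,0,0,1]]}}

```text
time: 3.17
eef_pos: [0.5019, 0.2839, 0.2163]
tcp_rot: [2.567, 1.57, -0.515]
force: [0.2, -0.3, -0.3]
width: 0.0941
```

Request:
{"api": "carry_out", "payload": {"increments": [[0,4,-30,0,0,0.5,1],[0,4,-60,0,0,0.5,1],[0,4,-90,0,0,0.5,1],[0,4,-115,0,0,0.5,1],[0,4,-139,0,0,0.5,1]]}}

```text
time: 3.58
eef_pos: [0.5002, 0.2862, 0.0755]
tcp_rot: [0.41, 1.569, -2.662]
force: [0.2, -0.1, -0.7]
width: 0.0942
```

Request:
{"api": "carry_out", "payload": {"increments": [[0,0,0,0,0,0,0.75],[0,0,0,0,0,0,0.6],[0,0,0,0,0,0,0.4],[0,0,0,0,0,0,0.2],[0,0,0,0,0,0,0.0]], "force": 50}}

```text
time: 4.0
eef_pos: [0.5023, 0.2869, 0.0801]
tcp_rot: [-2.738, 1.566, 0.472]
force: [-0.4, 4.2, 2.0]
width: 0.0641
```

Request:
{"api": "carry_out", "payload": {"increments": [[0,0,0,0,0,0,0],[0,0,0,0,0,0,0],[0,0,0,0,0,0,0.0],[0,0,0,0,0,0,0],[0,0,0,0,0,0,0.0]]}}

```text
time: 4.42
eef_pos: [0.5022, 0.2876, 0.0799]
tcp_rot: [-2.561, 1.566, 0.649]
force: [1.6, 3.3, 5.9]
width: 0.0599
```

Request:
{"api": "carry_out", "payload": {"increments": [[0,0,5,0,0,0,0],[0,0,11,0,0,0,0],[0,0,18,0,0,0,0.0],[0,0,24,0,0,0,0],[0,0,30,0,0,0,0.0]]}}

```text
time: 4.83
eef_pos: [0.5005, 0.2857, 0.1074]
tcp_rot: [0.613, 1.569, -2.46]
force: [0.4, 0.8, -4.3]
width: 0.0596
```

Request:
{"api": "carry_out", "payload": {"increments": [[-1,-10,0,0,0,0.5,0],[-2,-30,0,0,0,1.5,0],[-5,-60,0,0,0,3,0.0],[-8,-90,0,0,0,4.5,0],[-10,-120,0,0,0,6,0.0]]}}

```text
time: 5.25
eef_pos: [0.49, 0.1643, 0.1072]
tcp_rot: [0.753, 1.569, -2.213]
force: [0.4, -0.4, -3.4]
width: 0.06
```

Request:
{"api": "carry_out", "payload": {"increments": [[-2,-30,0,0,0,1.2,0],[-4,-60,0,0,0,2.4,0],[-7,-90,0,0,0,3.6,0.0],[-10,-120,0,0,0,5,0],[-12,-150,0,0,0,6,0.0]]}}

```text
time: 5.67
eef_pos: [0.4777, 0.0141, 0.1074]
tcp_rot: [0.581, 1.57, -2.281]
force: [0.4, 0.1, -4.6]
width: 0.0598
```

Request:
{"api": "carry_out", "payload": {"increments": [[-2,-30,0,0,0,0,0],[-4,-55,0,0,0,0,0],[-6,-75,0,0,0,0,0.0],[-7,-87,0,0,0,0,0],[-7,-87,0,0,0,0,0.0]]}}

```text
time: 6.08
eef_pos: [0.4709, -0.0738, 0.1074]
tcp_rot: [0.966, 1.569, -1.901]
force: [0.1, 0.0, -4.0]
width: 0.0598
```

```bash
python3 - <<'E'
from h import *
s=get_state(); print({k:np.round(s[k],3) for k in("eef_pos","force","ft_torque","width","joint_pos")})
R=Ro.from_euler('xyz',s["tcp_rot"]).as_matrix(); print(np.round(R,3), np.degrees(np.arctan2(R[1,1],R[0,1])))
out=[]
for n in("top","side"):
    p=cam(n); im=np.array(p["pixels"])[:,:,::-1]
    c=proj(p,[.56,-.05,.05]).astype(int); out.append(cv2.resize(im[c[1]-75:c[1]+75,c[0]-50:c[0]+50],(400,600),interpolation=cv2.INTER_CUBIC)); print(c)
cv2.imwrite('pics/a1.png',np.hstack(out))
E
```

```text
{'eef_pos': array([ 0.471, -0.074,  0.107]), 'force': array([ 0.104,  0.015, -3.987]), 'ft_torque': array([ 0.017, -0.013, -0.001]), 'width': np.float64(0.06), 'joint_pos': array([-0.273, -0.028,  1.707, -0.002,  1.462,  1.024])}
[[-0.001  0.271 -0.963]
 [-0.002 -0.963 -0.271]
 [-1.     0.002  0.001]] -74.27942779852626
[336 209]
[349 194]
```

View pics/a1.png

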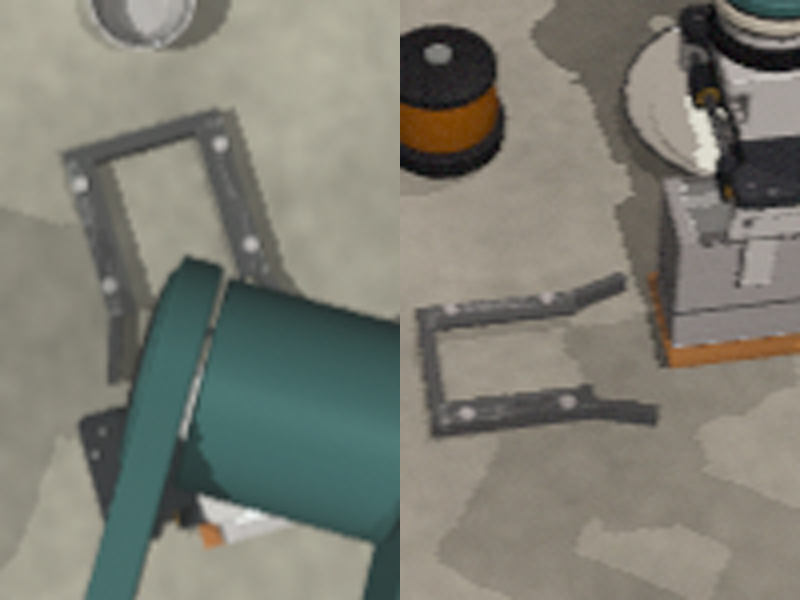

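Request:
{"api": "carry_out", "payload": {"increments": [[-1,3,-8,0,0,0.2,0],[-1,3,-16,0,0,0.2,0],[-1,3,-20,0,0,0.2,0.0],[-1,3,-23,0,0,0.2,0],[-1,3,-23,0,0,0.2,0.0]]}}

```text
time: 6.6
eef_pos: [0.47, -0.0671, 0.0831]
tcp_rot: [-0.52, 1.568, 2.905]
force: [0.0, 0.4, -4.0]
width: 0.0598
```

Request:
{"api": "carry_out", "payload": {"increments": [[0,0,-1,0,0,0,0],[0,0,-2,0,0,0,0],[0,0,-3,0,0,0,0.0],[0,0,-3,0,0,0,0],[0,0,-3,0,0,0,0.0]]}}

```text
time: 7.02
eef_pos: [0.4709, -0.0679, 0.0816]
tcp_rot: [2.298, 1.571, -0.562]
force: [-0.2, -0.2, -3.5]
width: 0.0597
```

Request:
{"api": "carry_out", "payload": {"increments": [[0,0,-0.5,0,0,0,0],[0,0,-1,0,0,0,0],[0,0,-1,0,0,0,0.0],[0,0,-1,0,0,0,0],[0,0,-1,0,0,0,0.0]]}}

```text
time: 7.43
eef_pos: [0.4711, -0.0681, 0.0809]
tcp_rot: [2.189, 1.57, -0.672]
force: [-0.6, -0.4, -1.9]
width: 0.0602
```

Request:
{"api": "carry_out", "payload": {"increments": [[0,-1,2,0,0,0,0],[4,0,2,0,0,0,0],[12,2,2,0,0,0,0.0],[21,4,2,0,0,0,0],[29,7,2,0,0,0,0.0]]}}

```text
time: 7.85
eef_pos: [0.501, -0.0606, 0.0824]
tcp_rot: [2.86, 1.57, -0.0]
force: [0.5, -0.5, -4.8]
width: 0.0595
```

```bash
cat >> h.py <<'E'
HO=np.array([.6246,-.0266]); HA=.2775
def rep(n=1):
    s=get_state(); d=s["eef_pos"][:2]-HO; c,q=np.cos(HA),np.sin(HA)
    R=Ro.from_euler('xyz',s["tcp_rot"]).as_matrix(); f=s["force"]
    print("t %.2f hx %.1f hy %.1f z %.1f mm  yawerr %.2f deg  tilt %s  f along %.1f lat %.1f z %.1f  mom %s"%(s["time"],1e3*(c*d[0]+q*d[1]),1e3*(-q*d[0]+c*d[1]),1e3*s["eef_pos"][2],np.degrees(np.arctan2(R[1,1],R[0,1]))+90-np.degrees(HA),np.round(R[:2,0],3),c*f[0]+q*f[1],-q*f[0]+c*f[1],f[2],np.round(s["ft_torque"],2)))
E
python3 - <<'E'
from h import *
rep()
for i in range(3): p=cam("side"); rep()
for d in("lid","tin","holddown"):
    m=cut_out(p,d)
    if m: print(d,m[0]["confidence"],m[0]["pixels"].sum())
im=np.array(p["pixels"])[:,:,::-1]; c=proj(p,[.58,-.04,.03]).astype(int)
cv2.imwrite('pics/a2.png',cv2.resize(im[c[1]-60:c[1]+60,c[0]-80:c[0]+80],(800,600),interpolation=cv2.INTER_CUBIC))
E
```

```text
t 7.85 hx -128.2 hy 1.1 z 82.4 mm  yawerr 0.22 deg  tilt [ 0. -0.]  f along 0.3 lat -0.7 z -4.8  mom [ 0.05 -0.03 -0.  ]
t 7.90 hx -126.5 hy 1.3 z 82.5 mm  yawerr 0.26 deg  tilt [0.002 0.001]  f along 0.0 lat -0.0 z -4.0  mom [-0.06  0.12  0.  ]
t 7.95 hx -127.7 hy 1.3 z 82.4 mm  yawerr 0.29 deg  tilt [0.001 0.   ]  f along -0.7 lat 0.0 z -4.4  mom [-0.03  0.13  0.03]
t 8.00 hx -128.6 hy 1.4 z 82.3 mm  yawerr 0.28 deg  tilt [-0.001  0.   ]  f along -0.1 lat -0.4 z -4.0  mom [-0. -0. -0.]
lid 0.67 696
tin 0.92 550
holddown 0.57 829
```

View pics/a2.png

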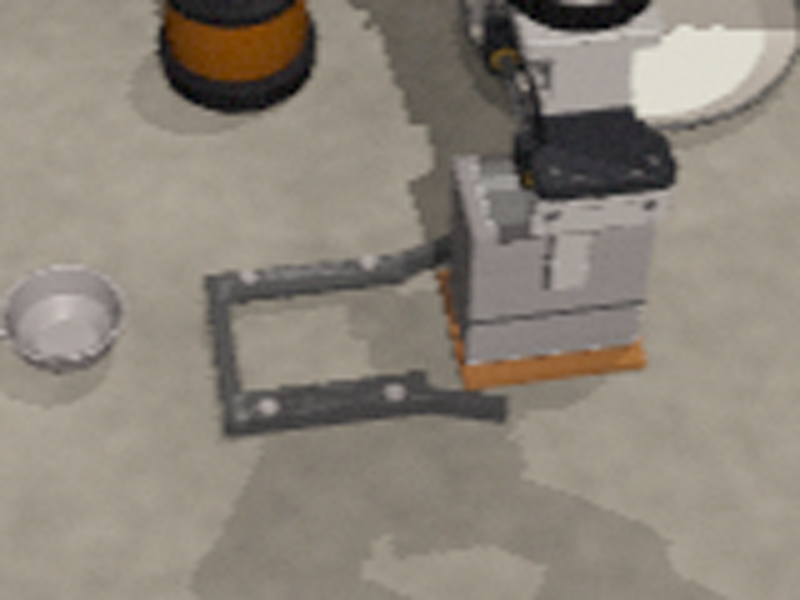

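Request:
{"api": "carry_out", "payload": {"increments": [[4,0,0,0,0,0,0],[10,1,0,0,0,0,0],[15,3,0,0,0,0,0.0],[20,4,0,0,0,0,0],[25,6,0,0,0,0,0.0]]}}

```text
time: 8.57
eef_pos: [0.5255, -0.0548, 0.0826]
tcp_rot: [2.332, 1.57, -0.528]
force: [1.0, 0.5, -4.0]
width: 0.0595
```

Request:
{"api": "carry_out", "payload": {"increments": [[3,0.9,0,0,0,0,0],[6,1.7,0,0,0,0,0],[9,2.6,0,0,0,0,0.0],[12,3.4,0,0,0,0,0],[15,4.3,0,0,0,0,0.0]]}}

```text
time: 8.98
eef_pos: [0.5401, -0.0505, 0.0824]
tcp_rot: [0.443, 1.571, -2.417]
force: [0.7, 0.1, -4.8]
width: 0.0599
```

```bash
python3 - <<'E'
from h import *
for i in range(3): p=cam("side"); rep()
E
```

```text
t 9.03 hx -87.2 hy 0.2 z 82.5 mm  yawerr 0.23 deg  tilt [0.001 0.   ]  f along -0.6 lat -0.1 z -4.8  mom [-0.04 -0.    0.01]
t 9.08 hx -87.6 hy 0.2 z 82.5 mm  yawerr 0.24 deg  tilt [ 0. -0.]  f along 0.8 lat 0.3 z -4.3  mom [0.01 0.07 0.04]
t 9.13 hx -87.9 hy 0.2 z 82.5 mm  yawerr 0.24 deg  tilt [-0. -0.]  f along -0.7 lat -0.5 z -4.0  mom [-0.02  0.02  0.01]
```

Request:
{"api": "carry_out", "payload": {"increments": [[5,1.4,0,0,0,-0.2,0],[10,2.8,0,0,0,-0.2,0],[16,4.5,0,0,0,-0.2,0.0],[22,6.2,0,0,0,-0.2,0],[28,8,0,0,0,-0.2,0.0]]}}

```text
time: 9.55
eef_pos: [0.5686, -0.0423, 0.0825]
tcp_rot: [2.517, 1.571, -0.346]
force: [-0.3, 0.4, -3.6]
width: 0.0595
```

Request:
{"api": "carry_out", "payload": {"increments": [[5,1.4,0,0,0,0,0],[10,2.8,0,0,0,0,0],[16,4.5,0,0,0,0,0.0],[22,6.2,0,0,0,0,0],[28,8,0,0,0,0,0.0]]}}

```text
time: 9.97
eef_pos: [0.5965, -0.0344, 0.0825]
tcp_rot: [1.454, 1.571, -1.409]
force: [0.2, -0.2, -3.9]
width: 0.0596
```

```bash
python3 - <<'E'
from h import *
for i in range(3): p=cam("side"); rep()
E
```

```text
t 10.02 hx -28.0 hy 0.3 z 82.5 mm  yawerr 0.05 deg  tilt [0.002 0.   ]  f along 0.1 lat -0.8 z -4.4  mom [-0.1   0.13  0.02]
t 10.07 hx -28.8 hy 0.2 z 82.5 mm  yawerr 0.05 deg  tilt [0.001 0.   ]  f along -1.2 lat 0.4 z -4.8  mom [-0.01  0.16  0.01]
t 10.12 hx -29.4 hy 0.3 z 82.4 mm  yawerr 0.05 deg  tilt [-0. -0.]  f along -0.1 lat -0.5 z -4.4  mom [0.04 0.06 0.02]
```

Request:
{"api": "carry_out", "payload": {"increments": [[5,1.4,0,0,0,0,0],[10,2.8,0,0,0,0,0],[15,4.3,0,0,0,0,0.0],[19,5.4,0,0,0,0,0],[23,6.6,0,0,0,0,0.0]]}}

```text
time: 10.53
eef_pos: [0.6194, -0.0278, 0.0825]
tcp_rot: [1.712, 1.571, -1.151]
force: [-0.0, -0.4, -4.0]
width: 0.0599
```

Request:
{"api": "carry_out", "payload": {"increments": [[1,0.3,0,0,0,0,0],[2,0.6,0,0,0,0,0],[3,0.9,0,0,0,0,0.0],[4,1.1,0,0,0,0,0],[5,1.4,0,0,0,0,0.0]]}}

```text
time: 10.95
eef_pos: [0.6227, -0.0269, 0.0823]
tcp_rot: [-0.073, 1.568, -2.937]
force: [-4.3, -0.5, -2.1]
width: 0.0596
```

```bash
python3 - <<'E'
from h import *
for i in range(3): p=cam("side"); rep()
E
```

```text
t 11.00 hx -1.8 hy 0.2 z 82.4 mm  yawerr 0.02 deg  tilt [-0.003 -0.001]  f along -5.1 lat 0.2 z -2.3  mom [-0.18  0.98 -0.01]
t 11.05 hx -1.7 hy 0.2 z 82.5 mm  yawerr 0.02 deg  tilt [-0.002 -0.001]  f along -3.7 lat 0.9 z -1.9  mom [-0.25  0.98  0.01]
t 11.10 hx -1.6 hy 0.2 z 82.5 mm  yawerr 0.01 deg  tilt [-0.002 -0.001]  f along -4.5 lat 0.2 z -0.9  mom [-0.27  1.04 -0.06]
```

Request:
{"api": "carry_out", "payload": {"increments": [[-1,-0.3,-0.5,0,0,0,0],[-1.5,-0.4,-1,0,0,0,0],[-1.5,-0.4,-1.5,0,0,0,0.0],[-1.5,-0.4,-1.5,0,0,0,0],[-1.5,-0.4,-1.5,0,0,0,0.0]], "force": 58}}

```text
time: 11.52
eef_pos: [0.6228, -0.0274, 0.082]
tcp_rot: [2.32, 1.569, -0.543]
force: [-4.4, -1.6, 2.3]
width: 0.0595
```

```bash
python3 - <<'E'
from h import *
for i in range(2): p=cam("side"); rep()
im=np.array(p["pixels"])[:,:,::-1]; c=proj(p,[.62,-.03,.03]).astype(int)
cv2.imwrite('pics/a3.png',cv2.resize(im[c[1]-50:c[1]+50,c[0]-65:c[0]+65],(780,600),interpolation=cv2.INTER_CUBIC))
E
```

```text
t 11.57 hx -1.9 hy -0.3 z 82.0 mm  yawerr 0.02 deg  tilt [ 0.002 -0.001]  f along -4.5 lat -1.7 z 1.8  mom [-0.42  0.8  -0.  ]
t 11.62 hx -1.9 hy -0.3 z 81.9 mm  yawerr 0.02 deg  tilt [ 0.002 -0.001]  f along -5.0 lat -1.7 z 3.4  mom [-0.47  0.78 -0.06]
```

View pics/a3.png

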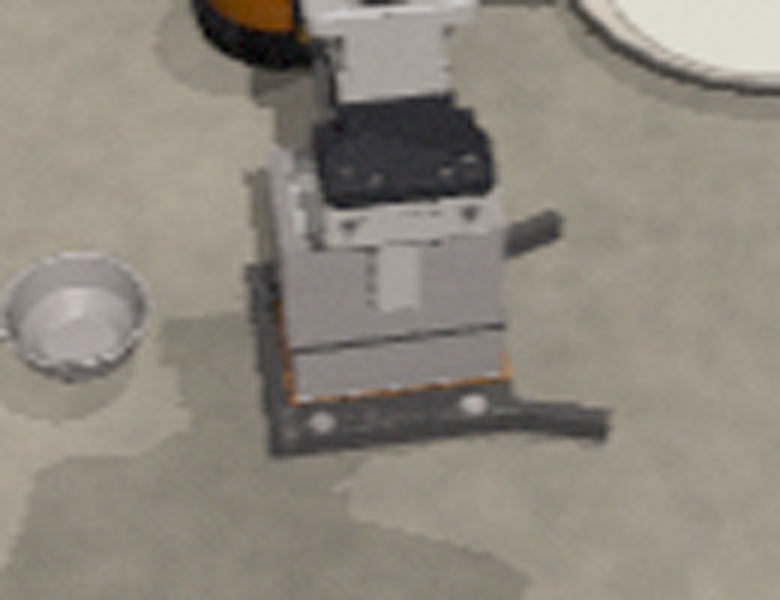

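Request:
{"api": "carry_out", "payload": {"increments": [[-0.5,0.2,1,0,0,0,0],[-1,0.2,2,0,0,0,0],[-1,0.2,4,0,0,0,0.0],[-1,0.2,7,0,0,0,0],[-1,0.2,10,0,0,0,0.0]]}}

```text
time: 12.03
eef_pos: [0.6205, -0.0263, 0.089]
tcp_rot: [-0.531, 1.568, 2.889]
force: [-0.6, -1.3, -7.4]
width: 0.0596
```

```bash
python3 - <<'E'
from h import *
for i in range(2): p=cam("side"); rep()
print(get_state()["width"])
E
```

```text
t 12.08 hx -3.6 hy 1.4 z 90.1 mm  yawerr 0.04 deg  tilt [-0.002  0.001]  f along -0.6 lat 0.1 z -7.6  mom [-0.12  0.28  0.01]
t 12.13 hx -3.6 hy 1.4 z 90.2 mm  yawerr 0.04 deg  tilt [-0.002  0.001]  f along -2.0 lat -0.6 z -7.2  mom [-0.1   0.31 -0.01]
0.05955631302618866
```

Request:
{"api": "carry_out", "payload": {"increments": [[0,0,4,0,0,0,0],[0,0,8,0,0,0,0],[0,0,12,0,0,0,0.0],[0,0,16,0,0,0,0],[0,0,20,0,0,0,0.0]]}}

```text
time: 12.55
eef_pos: [0.6212, -0.0266, 0.1115]
tcp_rot: [-0.441, 1.57, 2.978]
force: [-2.6, 0.1, -7.2]
width: 0.0597
```

```bash
python3 - <<'E'
from h import *
for i in range(2): p=cam("side"); rep()
im=np.array(p["pixels"])[:,:,::-1]; c=proj(p,[.62,-.03,.05]).astype(int)
cv2.imwrite('pics/a4.png',cv2.resize(im[c[1]-50:c[1]+50,c[0]-65:c[0]+65],(780,600),interpolation=cv2.INTER_CUBIC))
E
```

```text
t 12.60 hx -2.8 hy 0.7 z 112.6 mm  yawerr 0.03 deg  tilt [ 0.001 -0.   ]  f along -2.3 lat 0.6 z -7.4  mom [-0.02  0.6   0.05]
t 12.65 hx -2.8 hy 0.7 z 112.4 mm  yawerr 0.03 deg  tilt [ 0.001 -0.   ]  f along -2.1 lat 0.3 z -3.3  mom [-0.04  0.6   0.01]
```

View pics/a4.png

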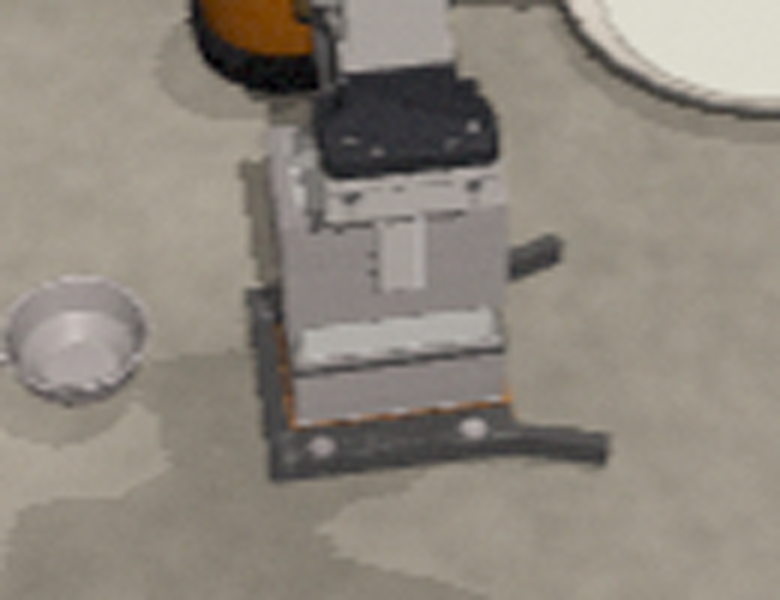

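Request:
{"api": "carry_out", "payload": {"increments": [[0,0,4,0,0,0,0],[0,0,8,0,0,0,0],[0,0,12,0,0,0,0.0],[0,0,16,0,0,0,0],[0,0,20,0,0,0,0.0]]}}

```text
time: 13.07
eef_pos: [0.6214, -0.0268, 0.1314]
tcp_rot: [1.847, 1.571, -1.017]
force: [-1.4, -1.9, -8.3]
width: 0.0598
```

Request:
{"api": "carry_out", "payload": {"increments": [[0,0,4,0,0,0,0],[0,0,8,0,0,0,0],[0,0,12,0,0,0,0.0],[0,0,16,0,0,0,0],[0,0,20,0,0,0,0.0]]}}

```text
time: 13.48
eef_pos: [0.6229, -0.0268, 0.154]
tcp_rot: [2.776, 1.565, -0.087]
force: [-0.3, -0.7, -1.0]
width: 0.0598
```

Request:
{"api": "carry_out", "payload": {"increments": [[0,0,5,0,0,0,0],[0,0,10,0,0,0,0],[0,0,15,0,0,0,0.0],[0,0,20,0,0,0,0],[0,0,30,0,0,0,0.0]]}}

```text
time: 13.9
eef_pos: [0.6208, -0.0267, 0.1805]
tcp_rot: [-0.385, 1.569, 3.035]
force: [-1.1, 0.1, -1.4]
width: 0.0594
```

```bash
python3 - <<'E'
from h import *
for i in range(2): p=cam("side"); rep()
s=get_state(); print(s["eef_pos"],s["width"])
im=np.array(p["pixels"])[:,:,::-1]; c=proj(p,[.62,-.03,.08]).astype(int)
cv2.imwrite('pics/a5.png',cv2.resize(im[c[1]-65:c[1]+65,c[0]-85:c[0]+85],(780,600),interpolation=cv2.INTER_CUBIC))
E
```

```text
t 13.95 hx -2.5 hy 0.5 z 183.8 mm  yawerr 0.03 deg  tilt [ 0.003 -0.   ]  f along 0.2 lat -0.4 z -0.5  mom [ 0.03 -0.05  0.03]
t 14.00 hx -2.2 hy 0.4 z 183.6 mm  yawerr 0.03 deg  tilt [ 0.004 -0.001]  f along 1.1 lat 0.4 z -0.4  mom [-0.    0.03  0.03]
[ 0.62243179 -0.02684874  0.18357405] 0.05967127373828179
```

View pics/a5.png

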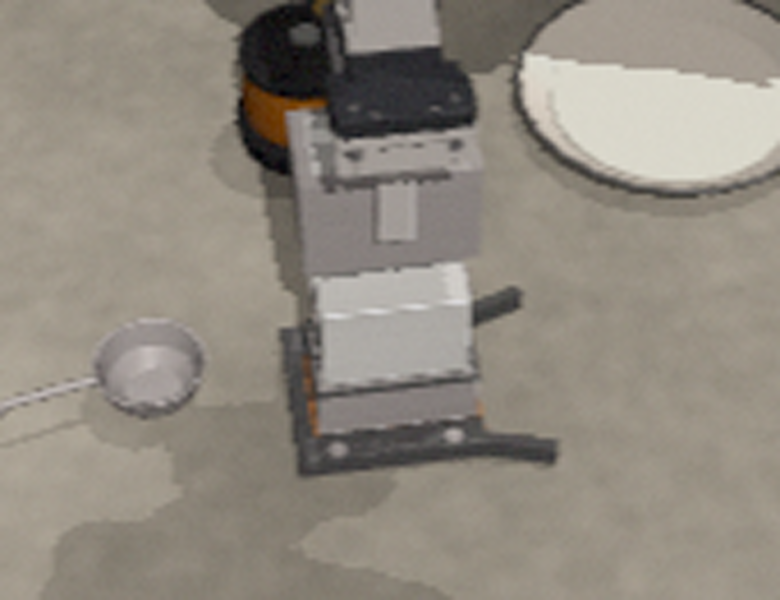

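Request:
{"api": "carry_out", "payload": {"increments": [[-5,-9,5,0,0,0,0],[-18,-33,5,0,0,0,0],[-35,-64,5,0,0,0,0.0],[-52,-95,5,0,0,0,0],[-69,-126,5,0,0,0,0.0]]}}

```text
time: 14.42
eef_pos: [0.5509, -0.1542, 0.1859]
tcp_rot: [0.194, 1.57, -2.669]
force: [-1.1, -0.4, -1.1]
width: 0.0598
```

Request:
{"api": "carry_out", "payload": {"increments": [[-17,-31,0,0,0,0,0],[-34,-62,0,0,0,0,0],[-51,-93,0,0,0,0,0.0],[-68,-124,0,0,0,0,0],[-80,-147,0,0,0,0,0.0]]}}

```text
time: 14.83
eef_pos: [0.4699, -0.3024, 0.186]
tcp_rot: [0.426, 1.569, -2.44]
force: [0.6, -0.0, -0.5]
width: 0.0598
```

Request:
{"api": "carry_out", "payload": {"increments": [[-9,-16,-10,0,0,0,0],[-12,-22,-30,0,0,0,0],[-12,-22,-55,0,0,0,0.0],[-12,-22,-80,0,0,0,0],[-12,-22,-100,0,0,0,0.0]]}}

```text
time: 15.25
eef_pos: [0.4587, -0.322, 0.0841]
tcp_rot: [-0.793, 1.569, 2.626]
force: [-0.6, 0.4, -1.3]
width: 0.0596
```

```bash
python3 - <<'E'
from h import *
for n in("side","top"):
    p=cam(n); s=get_state(); print(s["eef_pos"],s["force"])
    for t in("lid","plate","tin"):
        for d in cut_out(p,t)[:1]:
            M=d["pixels"].astype(np.float32); print(n,t,d["confidence"],M.sum())
            if t=="lid" and n=="side": print(fit([(p,M)],LID,(.461,-.322,[.277]),s["eef_pos"][2]-.035))
            if t=="tin": print(fit([(p,M)],TIN[1:]+[boxpts(.087,.049,.046,.108)],(.624,-.027,[.277])))
            if t=="plate" and n=="top":
                PL=[np.array([[.11*np.cos(t),.11*np.sin(t),.016] for t in np.linspace(0,6.28,40)])]; print(fit([(p,M)],PL,(.46,-.32,[0])))
E
```

```text
[ 0.4566467  -0.32000408  0.07938333] [-0.98431423  0.65747598 -3.95391554]
side lid 0.57 707.0
(array([ 0.45885386, -0.32690651,  0.25718193]), np.float64(-0.6865644454956055))
side plate 0.61 1909.0
side tin 0.75 1033.0
(array([ 0.624, -0.027,  0.277]), np.float64(0.0))
[ 0.46074768 -0.32244822  0.08748331] [-0.46793106 -0.41059703  0.09936643]
top lid 0.7 307.0
top plate 0.64 3180.0
(array([ 0.46460693, -0.31629866, -0.08244969]), np.float64(-0.5164327621459961))
top tin 0.87 1221.0
(array([ 0.61752535, -0.02963034,  0.31242381]), np.float64(-0.8703191876411438))
```

Request:
{"api": "carry_out", "payload": {"increments": [[0,0,-12,0,0,0,0],[0,0,-24,0,0,0,0],[0,0,-34,0,0,0,0.0],[0,0,-41,0,0,0,0],[0,0,-43,0,0,0,0.0]]}}

```text
time: 16.07
eef_pos: [0.459, -0.3205, 0.0401]
tcp_rot: [-0.971, 1.566, 2.448]
force: [-0.3, 0.8, -1.8]
width: 0.0594
```

Request:
{"api": "carry_out", "payload": {"increments": [[0,0,-0.5,0,0,0,0],[0,0,-1,0,0,0,0],[0,0,-1.5,0,0,0,0.0],[0,0,-2,0,0,0,0],[0,0,-2,0,0,0,0.0]]}}

```text
time: 16.48
eef_pos: [0.4606, -0.322, 0.0415]
tcp_rot: [2.091, 1.57, -0.772]
force: [0.3, -0.0, -1.1]
width: 0.0599
```

Request:
{"api": "carry_out", "payload": {"increments": [[0,0,-0.5,0,0,0,0],[0,0,-1,0,0,0,0],[0,0,-1.5,0,0,0,0.0],[0,0,-1.5,0,0,0,0],[0,0,-1.5,0,0,0,0.0]]}}

```text
time: 16.9
eef_pos: [0.4603, -0.3217, 0.0395]
tcp_rot: [-0.382, 1.571, 3.038]
force: [0.3, -0.4, -1.0]
width: 0.0597
```

```bash
python3 - <<'E'
from h import *
for i in range(2): p=cam("side"); s=get_state(); print(s["eef_pos"],s["force"],s["ft_torque"])
im=np.array(p["pixels"])[:,:,::-1]; c=proj(p,[.5,-.2,.05]).astype(int); print(c)
cv2.imwrite('pics/a6.png',cv2.resize(im[c[1]-65:c[1]+85,c[0]-100:c[0]+100],(800,600),interpolation=cv2.INTER_CUBIC))
E
```

```text
[ 0.46033125 -0.32174571  0.03949532] [ 0.00812866 -0.35477683 -1.98878554] [0.02528005 0.01619734 0.02953238]
[ 0.46034764 -0.32173985  0.03949145] [-0.30162893  0.2756249  -1.59595993] [0.00785699 0.04350952 0.01699103]
[375 159]
```

View pics/a6.png

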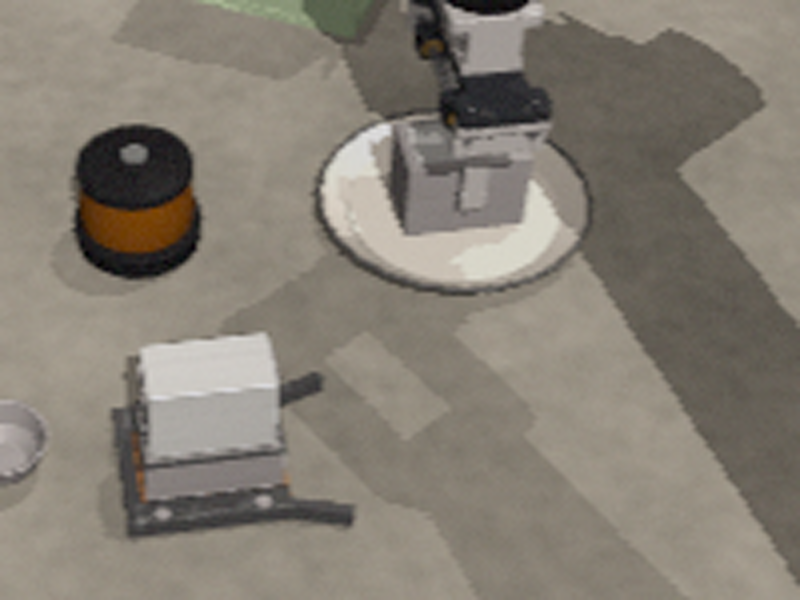

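Request:
{"api": "carry_out", "payload": {"increments": [[0,0,-0.3,0,0,0,0],[0,0,-0.6,0,0,0,0],[0,0,-0.9,0,0,0,0.0],[0,0,-1.2,0,0,0,0],[0,0,-1.2,0,0,0,0.0]]}}

```text
time: 17.42
eef_pos: [0.4603, -0.3217, 0.0382]
tcp_rot: [-0.533, 1.571, 2.886]
force: [0.1, 0.8, -1.0]
width: 0.0597
```

Request:
{"api": "carry_out", "payload": {"increments": [[0,0,-0.3,0,0,0,0],[0,0,-0.6,0,0,0,0],[0,0,-0.9,0,0,0,0.0],[0,0,-1,0,0,0,0],[0,0,-1,0,0,0,0.0]]}}

```text
time: 17.83
eef_pos: [0.4605, -0.3218, 0.038]
tcp_rot: [2.101, 1.57, -0.762]
force: [-2.5, 0.4, 4.4]
width: 0.0597
```

Request:
{"api": "carry_out", "payload": {"increments": [[0,0,0.5,0,0,0,0],[0,0,0.5,0,0,0,0.7],[0,0,0.5,0,0,0,0.85],[0,0,0.5,0,0,0,1],[0,0,0.5,0,0,0,1]]}}

```text
time: 18.25
eef_pos: [0.4604, -0.3218, 0.0376]
tcp_rot: [0.944, 1.571, -1.919]
force: [0.5, -0.8, -0.9]
width: 0.0823
```

Request:
{"api": "carry_out", "payload": {"increments": [[0,0,0,0,0,0,1],[0,0,0,0,0,0,1],[0,0,0,0,0,0,1],[0,0,5,0,0,0,1],[0,0,15,0,0,0,1]]}}

```text
time: 18.67
eef_pos: [0.4595, -0.321, 0.0518]
tcp_rot: [-0.963, 1.568, 2.456]
force: [-0.2, -0.1, 0.5]
width: 0.094
```

Request:
{"api": "carry_out", "payload": {"increments": [[0,0,20,0,0,0,1],[0,0,50,0,0,0,1],[0,0,80,0,0,0,1],[0,0,110,0,0,0,1],[0,0,140,0,0,0,1]]}}

```text
time: 19.08
eef_pos: [0.4603, -0.3217, 0.1956]
tcp_rot: [2.117, 1.569, -0.746]
force: [-0.3, -0.1, -0.2]
width: 0.0941
```

Request:
{"api": "carry_out", "payload": {"increments": [[-25,-25,5,0,0,0,1],[-50,-50,10,0,0,0,1],[-75,-75,10,0,0,0,1],[-100,-100,10,0,0,0,1],[-110,-110,10,0,0,0,1]]}}

```text
time: 19.5
eef_pos: [0.3475, -0.4346, 0.2044]
tcp_rot: [1.179, 1.567, -1.689]
force: [0.5, -0.3, -0.5]
width: 0.0943
```

```bash
python3 - <<'E'
from h import *
V={}
for n in("side","top"):
    p=cam(n); save(p,'end_'+n+'.png')
    for t in("lid","plate","tin"):
        for d in cut_out(p,t)[:1]:
            M=d["pixels"].astype(np.float32); print(n,t,round(d["confidence"],2),M.sum(),np.round(d["centre"]))
            if t=="lid": print(fit([(p,M)],LID,(.461,-.322,[.277]),.004))
            if t=="tin": print(fit([(p,M)],TIN[1:]+[boxpts(.087,.049,.046,.108)],(.624,-.027,[.277])))
            if t=="plate":
                k=cv2.convexHull(np.argwhere(M>0)[:,::-1].astype(np.int32)); H=np.zeros((400,640),np.uint8); cv2.fillConvexPoly(H,k,1)
                PL=[np.array([[.11*np.cos(t),.11*np.sin(t),.016] for t in np.linspace(0,6.28,40)])]; print(fit([(p,H.astype(np.float32))],PL,(.46,-.32,[0])))
    im=np.array(p["pixels"])[:,:,::-1]
    V[n]=cv2.resize(im[100:260,260:460] if n=="side" else im[120:300,270:495],(400,320),interpolation=cv2.INTER_CUBIC)
cv2.imwrite('pics/end.png',np.hstack([V["side"],V["top"]]))
s=get_state(); print(s["eef_pos"],s["force"],s["width"])
E
```

```text
side lid 0.77 935.0 [391. 136.]
(array([ 0.46070144, -0.3211225 ,  0.27984495]), np.float64(-0.9547790288925171))
side plate 0.57 1505.0 [387. 153.]
(array([ 0.46116405, -0.32017445,  0.11626147]), np.float64(-0.9735736846923828))
side tin 0.56 1347.0 [326. 198.]
(array([ 0.62143079, -0.02663435,  0.27806848]), np.float64(-0.9522387981414795))
top lid 0.68 1668.0 [220. 158.]
(array([ 0.461, -0.322,  0.277]), np.float64(0.0))
top plate 0.58 4800.0 [432. 256.]
(array([ 0.46059883, -0.32286488,  0.0669564 ]), np.float64(-0.9761493802070618))
top tin 0.76 1130.0 [328. 187.]
(array([ 0.61724777, -0.02911853,  0.26604301]), np.float64(-0.9174578785896301))
[ 0.35141905 -0.43076883  0.20302363] [0.44959485 0.49510852 0.4609199 ] 0.0941607338986843
```

View pics/end.png

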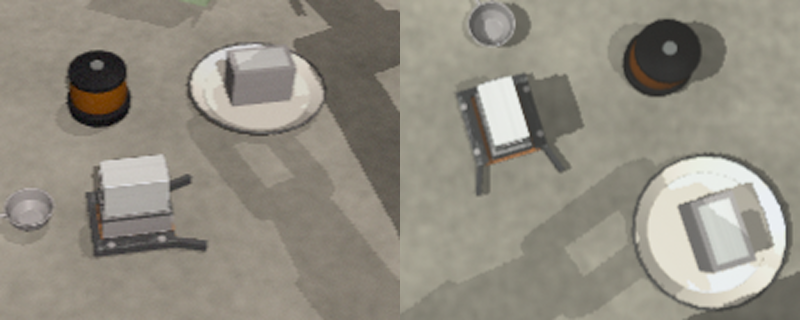

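```bash
python3 -c "
from cell import *
print(close_job())"
```

```text
the job is handed in; nothing more can be done
None
```

I slid the closed tin into the hold-down until it met the stop, which I felt as about 5 N of resistance. I then drew the lid straight up off the held base. I lowered it onto the middle of the plate with about 4 N of contact and released it. The arm backed away and I handed the job in at about 20 s; no verdict was reported.

What the last checks showed:
- **Lid on plate:** the side camera puts the lid within about 2 mm of the plate's centre, and it looks level. The top camera gave no check, because the network labelled another object as the lid.
- **Base in hold-down:** the two cameras disagree. The side camera puts the base within about 1 mm of home, matching the arm readings. The top camera puts it about 5 mm out along the slide, with a poorer fit. Both are inside the 10 mm limit.
- **Lantern, mirror and strainer:** the lantern and strainer look undisturbed in the last picture. I did not view the mirror again, but the arm passed well clear of it.

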